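Set the welder's trim selector with the screwdriver

ROBOT

A 6-joint arm with a two-finger parallel gripper is mounted at the origin on the work surface. World frame = base frame: x ahead of the robot, y to its left, z up, the work surface at z = 0. Lengths are in mm, angles in degrees, forces in N, time in s.
With the tool pointing down it reaches from about 350 to 850 mm from the base axis. Payload 8.1 kg.
Tool frame: the origin (TCP) lies midway between the tips of the shut fingers; the grasp point (between the pads) lies 19 mm behind it; z points along the fingers, y is the line along which they close (so a half turn about z gives the same grasp; the last joint's range is limited). The gripper opens to 85 mm and grips with 20 to 120 N. Pads are 22 mm wide; open, the fingers measure 114 mm over their backs; the gripper's body (76 mm by 85 mm) begins 54 mm behind the grasp point. The pads swing forward as they close: fully open they stand 13 mm farther back than shut.
Start: joints at [68.675, 7.471, 85.268, -0, 87.261, -4.893], TCP at [169.709, 575.503, 231.292] pointing down, gripper open.
Joint ranges: [-169.43, 169.43], [-51.17, 129.36], [1.28, 143.12], [-76.62, 256.62], [0, 156.53], [-152.29, 152.29]. Speed limits (degrees/s): [136.94, 136.94, 159.86, 180, 180, 180].

INTERFACE

Orientations are given as [roll, pitch, yaw] about the fixed x, y, z axes, in that order (R = Rz(yaw) Ry(pitch) Rx(roll)).
In Python, from bench import r gives the robot as it stands.
- The arm moves only by the tool step_arm, never from a script. Its arguments are lists of equal length, an entry for each row: "delta_pos": the shift along the world's x, y, z in units of 200 mm (1.0 is 200 mm), a list of three; "spin": the turn about the world's z in units of 180 degrees (1.0 is 180 degrees). In form: {"delta_pos": [[dx, dy, dz], ...], "spin": [spin, ...]}. A call has 1 to 8 rows; each row shifts and turns the commanded pose from where the row before left it; what a row does not reach is not made up. A row lasts 1/8 s, in which the tool goes at most 62.5 mm and 10.7 degrees, less where a joint would pass 70% of its speed; a pose out of reach is approached as far as the arm can. A call with a number of a shift or a turn outside -1 to 1 is refused whole. A call with a gripper value outside its range is refused whole. "gripper" is the opening, from -1 (shut) to 1 (fully open), set as the call begins (left out, the last holds). The fingers move at their own pace and stop on an object; "squeeze" is the grip in N (left out, the last holds). Time passes only in rows, so rows that do not move let the fingers close. It gives the time, the measured TCP pose, the force, the opening and the grip force at its end, in the units of the state.
- r.sense(): the state, without advancing time (a new reading comes with each control period).
- r.snapshot(name): name is "side" or "top" or "wrist"; returns a dict with "pixels" (384x512x3 uint8, blue, green, red), "fx", "fy", "cx", "cy" (pixels), "camera_from_world" (4x4, takes a point from world to camera coordinates). Camera axes: x right, y up, looking along -z (the intrinsics and any distortion apply to the point x, -y, -z); pixel columns grow to the right and rows downward; lengths in mm; the calibration is good to about 2 mm. The wrist camera is an equidistant fisheye: a pixel r from the principal point sees the ray r / f radians off the axis. A picture is of the moment at which its call begins. There is no depth.
- r.hand_in(): hands the job in; it is judged then, once.
The state is a dict: "time": time; "joint_pos": joint angles; "qd": joint speeds; "joint_efforts": joint torques, N m; "tool_pos": TCP position; "tcp_rot": TCP orientation; "ft_force": force on the tool from outside, world axes, zero at the start; "wrist_torque": the same for the moment, N m; "finger_gap": finger opening in mm; "grip_force": force on a finger pad.
Only numpy, scipy, OpenCV 4.12 (cv2) and the standard library are available. Lean on these libraries where they do the work, as an engineer would, in place of code of your own. Each camera call takes 0.05 s, during which the arm holds its last target. There are 200 camera calls.

TASK

Take the flat screwdriver out of its stand, put its blade into the slot of the orange-ringed trim selector on the welder's control unit and turn it a quarter turn clockwise, as far as it goes. Leave the blue-ringed selector as it is. Then hang the screwdriver back upright in its stand and let go.

Things in the scene. Friction and masses are not known exactly. Their poses are not given: they have to be found in the camera images.
- driver_grip (a point): Flat screwdriver, 153 mm long, 0.12 kg, hanging blade down in its stand. Point: centre of its red handle, 115 mm above the blade's lower end. z up along the tool, x along the blade's width. Handle 76 mm tall, 30 mm along x, 22 mm along y: grip it across y. Below the handle a black round guard, 46 mm wide, 8 mm thick, underside 70 mm above the blade's lower end, rests on the stand.
- driver_tip (a point): Middle of the lower end of the screwdriver's steel blade; axes as driver_grip. Blade 16 mm wide (x), 3 mm thick (y), 20 mm tall (z); above it an 8 mm round shaft.
- trim_slot (a point): Grey disc, 56 mm wide, in a flat ORANGE ring on a brown control unit with cream top (200 x 260 x 40 mm; instruments on it up to 60 mm above the table). Point: middle of the slot's floor, on the turning axis. x along the slot, turns with the disc; z up. Slot 20 x 6 mm, 10 mm deep, its sides then flaring to a 34 x 20 mm mouth 19 mm above this point. The blade has about 10 degrees of play.
- trim (a joint): Angle of the orange-ringed selector, rad: grows clockwise seen from above, starts at 0 to 0.15, stop at 1.57 (quarter turn). Friction 0.05 N m; stays where it is left.
- mode (a joint): Angle of the other selector, alike but in a BLUE ring, 130 mm from the first on the same unit; it stands half-way (0.6 to 0.9 rad) and must stay so.
- stand_hole (a point): Fixed aluminium stand, 90 x 80 mm, 90 mm high. Point: middle of the 28 x 28 mm square hole in its 10 mm top plate, at the top face; z up, x and y along the hole's sides. Empty below the plate down to 6 mm above the table. The screwdriver hangs in it by its guard.
Mind the look-alikes: they are no part of the job. Of the things that look like the part that bears driver_grip, the smaller one is meant. Of the things shaped like the part that bears stand_hole, the aluminium one is meant.

How it is judged:
By the outcome, as a careful person would: the job done as asked, in the order asked, and still so for the second after the job is handed in, with the robot touching nothing.
It also fails if it takes over 64 s, if anything falls off the work surface, if the arm or the gripper's body presses on something with over 40 N, if the wrist force passes 120 N, or if a joint passes its speed limit or range.

## Working session

There is one attempt and no reset: what is moved stays moved. The work goes in short steps, Python scripts to look and compute and a tool call to move; the robot and the scene stay as the last step left them, time stands still between calls to the robot, and variables do not carry over. Pictures are saved under pics/ and viewed, at most 10 in all, crops included, and the job is handed in when it is done.

Besides the shell and the picture viewer there is one more tool, called after "Emit:" as a command line: name --pt "numbers of a row" for each row, then --argument value for the rest. step_arm: Moves the arm, as the interface text tells. Shifts and turns lie within -1 to 1; 1 stands for 200 mm of shift or 180 degrees of turn. Its arguments: {"type":"object","properties":{"delta_pos":{"type":"array","items":{"type":"array","items":{"type":"number","minimum":-1,"maximum":1}}},"spin":{"type":"array","items":{"type":"number","minimum":-1,"maximum":1}},"gripper":{"type":"number"},"squeeze":{"type":"number"}},"required":["delta_pos","spin"]}

```bash
mkdir -p pics
cat > h.py <<'E'
import numpy as np, cv2
from bench import r
def snap(n,f=None):
    s=r.snapshot(n)
    im=np.array(s["pixels"])
    if f: cv2.imwrite("pics/"+f,im)
    s["pixels"]=im
    return s
def ray(s,u,v,fish=False):
    x=(u-s["cx"])/s["fx"]; y=(v-s["cy"])/s["fy"]
    if fish:
        t=np.hypot(x,y); k=np.sin(t)/t if t>1e-9 else 1
        d=np.array([x*k,-y*k,-np.cos(t)])
    else: d=np.array([x,-y,-1.])
    M=np.array(s["camera_from_world"]); R=M[:3,:3]; o=-R.T@M[:3,3]
    return o,R.T@d
def plane(s,u,v,z,fish=False):
    o,d=ray(s,u,v,fish); return o+d*(z-o[2])/d[2]
def proj(s,p,fish=False):
    M=np.array(s["camera_from_world"]); c=M[:3,:3]@np.array(p,float)+M[:3,3]
    x,y,z=c[0],-c[1],-c[2]
    if fish:
        q=np.hypot(x,y); t=np.arctan2(q,z); return s["cx"]+s["fx"]*t*x/q, s["cy"]+s["fy"]*t*y/q
    return s["cx"]+s["fx"]*x/z, s["cy"]+s["fy"]*y/z
E
python3 - <<'E'
from h import *
a=snap("top","t1.png");b=snap("side","s1.png");c=snap("wrist","w1.png")
for s in(a,b,c):
    print(s.keys(),s["fx"],s["cx"],s["cy"]); print(np.round(s["camera_from_world"],3))
cv2.imwrite("pics/all1.png",cv2.resize(np.vstack([np.hstack([a["pixels"],b["pixels"]])]),(800,300)))
print(r.sense())
E
```

```text
dict_keys(['pixels', 'fx', 'fy', 'cx', 'cy', 'camera_from_world']) 373.2726856624195 258.66245740545133 191.59504677327797
[[ 8.00000e-03 -1.00000e+00  9.00000e-03 -1.92300e+01]
 [ 9.94000e-01  9.00000e-03  1.05000e-01 -4.70112e+02]
 [-1.05000e-01  8.00000e-03  9.94000e-01 -8.29479e+02]
 [ 0.00000e+00  0.00000e+00  0.00000e+00  1.00000e+00]]
dict_keys(['pixels', 'fx', 'fy', 'cx', 'cy', 'camera_from_world']) 414.72472774455565 253.8882345507175 187.2502993270919
[[ 7.40000e-01 -6.73000e-01  9.00000e-03 -3.51079e+02]
 [ 4.09000e-01  4.60000e-01  7.88000e-01 -2.61510e+02]
 [-5.34000e-01 -5.79000e-01  6.16000e-01 -5.67833e+02]
 [ 0.00000e+00  0.00000e+00  0.00000e+00  1.00000e+00]]
dict_keys(['pixels', 'fx', 'fy', 'cx', 'cy', 'camera_from_world']) 297.3186396354542 256.7613675965652 193.5504863574775
[[ 2.84000e-01  9.59000e-01 -2.00000e-03 -6.00341e+02]
 [-9.14000e-01  2.70000e-01 -3.02000e-01  3.75350e+01]
 [-2.89000e-01  8.80000e-02  9.53000e-01 -3.81159e+02]
 [ 0.00000e+00  0.00000e+00  0.00000e+00  1.00000e+00]]
{'time': 0.15, 'joint_pos': array([ 6.86738816e+01,  7.50511646e+00,  8.53148047e+01,  2.85447331e-03,
        8.72621440e+01, -4.89178741e+00]), 'qd': array([ 0.05511462, -0.15259342, -0.12220299, -0.02835955, -0.01168245,
        0.03093749]), 'joint_efforts': array([ 4.74989247e-04, -5.70064795e+01, -5.01157665e+01, -2.09239056e-04,
        9.64548555e-03,  7.15086435e-05]), 'tool_pos': array([169.54414393, 575.10781144, 230.48731831]), 'tcp_rot': array([-1.79918477e+02, -9.83866625e-03,  1.63565524e+02]), 'ft_force': array([-0.13371548,  0.30826453,  0.17030437]), 'wrist_torque': array([ 0.00992475, -0.02300486,  0.03073552]), 'grip_force': 0.0, 'finger_gap': 85.15025007571734}
```

View pics/t1.png

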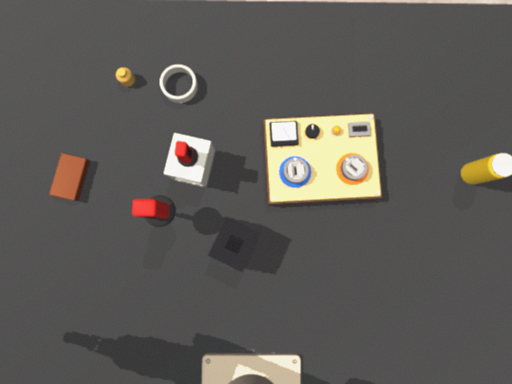

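View pics/s1.png

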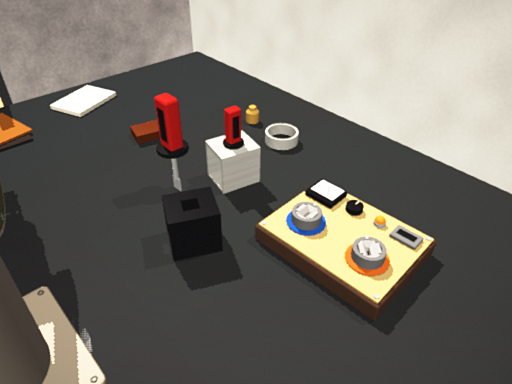

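The top view shows the small red driver in the white (aluminium) stand near (187,158). The orange selector is at (353,168) and the blue one at (295,172). The larger look-alike driver is at (150,208) and a black stand at (234,244).

Run:
```python
from h import *
a=snap("top");b=snap("side")
def crop(s,u,v,w=80,h=60): return cv2.resize(s["pixels"][v-h//2:v+h//2,u-w//2:u+w//2],(400,300),interpolation=cv2.INTER_CUBIC)
cv2.imwrite("pics/c1.png",np.vstack([np.hstack([crop(a,188,160),crop(a,353,168)]),np.hstack([crop(b,234,145,110,82),crop(b,368,253)])]))
def mask(s,f):
    h=cv2.cvtColor(s["pixels"],cv2.COLOR_BGR2HSV).astype(int); m=f(h[...,0],h[...,1],h[...,2]).astype(np.uint8)
    n,l,st,c=cv2.connectedComponentsWithStats(m); return [(st[i].tolist(),c[i].round(1),l==i) for i in range(1,n) if st[i][4]>25]
org=lambda h,s,v:(h>5)&(h<15)&(s>190)&(v>150)
blu=lambda h,s,v:(h>100)&(h<125)&(s>150)&(v>80)
red=lambda h,s,v:((h<5)|(h>175))&(s>200)&(v>100)
for n,s in(("top",a),("side",b)):
  for k,f in(("o",org),("b",blu),("r",red)):
    for st,c,m in mask(s,f):
        e=""
        if k!="r" :
            cs,_=cv2.findContours(m.astype(np.uint8),cv2.RETR_EXTERNAL,2)
            hull=cv2.convexHull(cs[0])
            e=cv2.fitEllipse(hull) if len(hull)>5 else ""
            if e: 
                P=plane(s,*e[0],40).round(1); e=(e,P)
        else:
            cs,_=cv2.findContours(m.astype(np.uint8),cv2.RETR_EXTERNAL,2); e=cv2.minAreaRect(cs[0])
        print(n,k,st,c,e)
```

```text
top b [280, 159, 30, 28, 140] [290.9 177.8] (((294.446533203125, 171.80331420898438), (29.061275482177734, 29.947010040283203), 134.05398559570312), array([514.4, -95.7,  40. ]))
top r [177, 143, 10, 16, 51] [182.8 152.3] ((183.55294799804688, 151.4882354736328), (8.359918594360352, 14.802424430847168), 32.47119140625)
top r [134, 200, 23, 17, 102] [148.9 208.8] ((145.0, 208.0), (16.0, 22.0), 90.0)
side o [0, 114, 16, 18, 170] [  6.  122.3] (((4.4414963722229, 122.21155548095703), (16.413991928100586, 21.216089248657227), 105.04667663574219), array([223.5, 656.8,  40. ]))
side o [131, 121, 28, 15, 263] [145.4 127.8] (((145.25189208984375, 127.84768676757812), (12.938871383666992, 31.00469207763672), 79.88700103759766), array([473.3, 398.8,  40. ]))
side o [0, 128, 32, 15, 52] [ 16.  135.1] (((16.952547073364258, 134.50302124023438), (3.3074214458465576, 35.292625427246094), 66.17300415039062), array([226.5, 574.1,  40. ]))
side o [347, 256, 42, 20, 233] [372.9 268.8] (((367.2914123535156, 260.0235900878906), (29.174097061157227, 43.07770538330078), 104.76669311523438), array([ 522.1, -227.8,   40. ]))
side b [287, 212, 38, 23, 248] [304.9 226.7] (((305.5943298339844, 221.40513610839844), (25.85213279724121, 38.46461868286133), 97.22117614746094), array([515.9, -95.6,  40. ]))
side r [155, 93, 28, 58, 981] [169.9 120.9] ((168.42489624023438, 121.63031768798828), (57.66880798339844, 22.291385650634766), 83.0887680053711)
side r [224, 106, 17, 38, 413] [231.6 123.2] ((232.72569274902344, 124.51372528076172), (36.95383834838867, 15.980037689208984), 87.1375961303711)
```

View pics/c1.png

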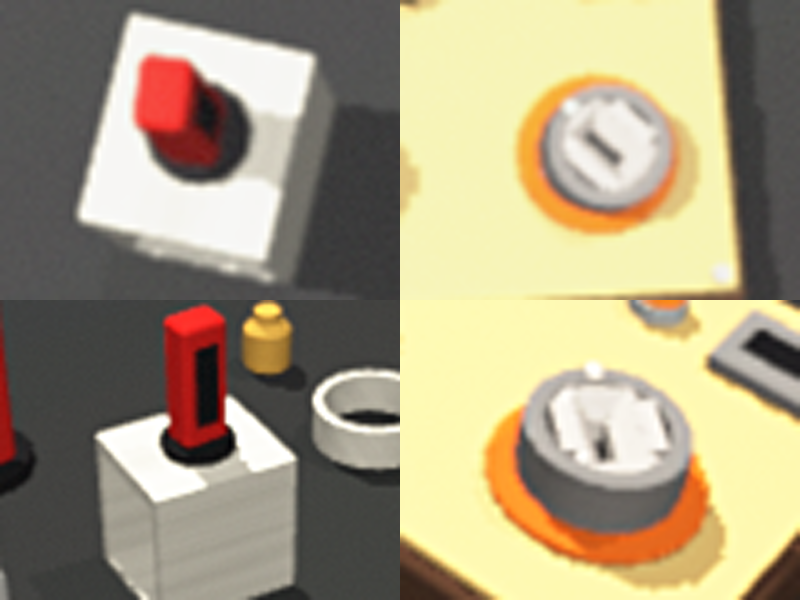

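The crops show the handle-top centre at about pixel (181,149), the stand top's centre at (188,158) and the orange disc centre at (354.6,167.4). The slot runs right-down in the top view.

Run:
```python
from h import *
a=snap("top");w=snap("wrist")
f=lambda x,y,z:plane(a,148+x/5,130+y/5,z).round(1)
print("stand",[f(*p,90) for p in((132,13),(318,55),(268,265),(80,218))],f(199.5,138,90))
print("handle top",[f(*p,173) for p in((145,57),(190,57),(182,130),(137,130),(165,95))])
g=lambda x,y,z:plane(a,313+(x-400)/5,138+y/5,z).round(1)
print("disc",g(608,147,60),g(585,135,50),g(622,165,50))
M=np.array(w["camera_from_world"]);print("cam",-M[:3,:3].T@M[:3,3],"axis",-M[2,:3], r.sense()["tool_pos"])
b=snap("side")
def tri(u1,v1,u2,v2):
    o,d=ray(a,u1,v1);p,e=ray(b,u2,v2)
    s,t=np.linalg.lstsq(np.c_[d,-e],p-o,rcond=None)[0]; return (o+s*d).round(1),(p+t*e).round(1)
print("disc tri",tri(354.6,167.4,328+(607-400)/5,223+(435-300)/5))
```

```text
stand [array([589. , 167.2,  90. ]), array([571.4,  87.1,  90. ]), array([480.5, 106.3,  90. ]), array([499.9, 186.3,  90. ])] [534.8 136.7  90. ]
handle top [array([549.7, 143.1, 173. ]), array([549.9, 125.9, 173. ]), array([521.5, 128.2, 173. ]), array([521.3, 145.3, 173. ]), array([535., 135., 173.])]
disc [ 522.4 -226.9   60. ] [ 529.5 -219.4   50. ] [ 516.  -235.8   50. ]
cam [ 94.60211758 599.19694894 373.83315469] axis [ 0.28966126 -0.08710685 -0.95315726] [169.66442682 575.37897116 231.03033018]
disc tri (array([ 521.9, -226.2,   62.7]), array([ 522.4, -226.8,   63. ]))
```

Emit:
step_arm --pt "0 0 0.25" --pt "0.05 -0.05 0.15" --pt "0.15 -0.16 0" --pt "0.16 -0.17 0" --pt "0.16 -0.17 0" --pt "0.16 -0.17 0" --pt "0.16 -0.17 0" --pt "0.16 -0.17 0" --spin '[0,0,0,0,0,0,0,0]' --gripper 1

```text
time: 1.4
tool_pos: [370.6, 362.3, 311.5]
tcp_rot: [180.0, 0.0, 163.6]
ft_force: [0.9, -0.2, 0.7]
finger_gap: 84.9
grip_force: 0.0
```

Emit:
step_arm --pt "0.16 -0.17 0" --pt "0.16 -0.17 0" --pt "0.16 -0.17 0" --pt "0.16 -0.17 0" --pt "0.16 -0.17 0" --pt "0.16 -0.17 0" --pt "0.16 -0.17 0" --pt "0 0 0" --spin '[0,0,0,0,0,0,0,0]'

```text
time: 2.4
tool_pos: [595.1, 122.7, 310.5]
tcp_rot: [-179.9, -0.0, 163.4]
ft_force: [-0.6, 0.6, -0.5]
finger_gap: 85.4
grip_force: 0.0
```

Run:
```python
from h import *
w=snap("wrist","w2.png")
M=np.array(w["camera_from_world"]);print("cam",-M[:3,:3].T@M[:3,3])
u,v=proj(w,(535,135,135),True);print(u,v)
u0=int(min(max(u-80,0),512-160));v0=int(min(max(v-60,0),384-120));print(u0,v0)
cv2.imwrite("pics/w2c.png",cv2.resize(w["pixels"][v0:v0+120,u0:u0+160],(800,600),interpolation=cv2.INTER_CUBIC))
```

```text
cam [520.26430883 146.84126935 453.3905712 ]
250.58243224065026 118.67317990666932
170 58
```

View pics/w2c.png

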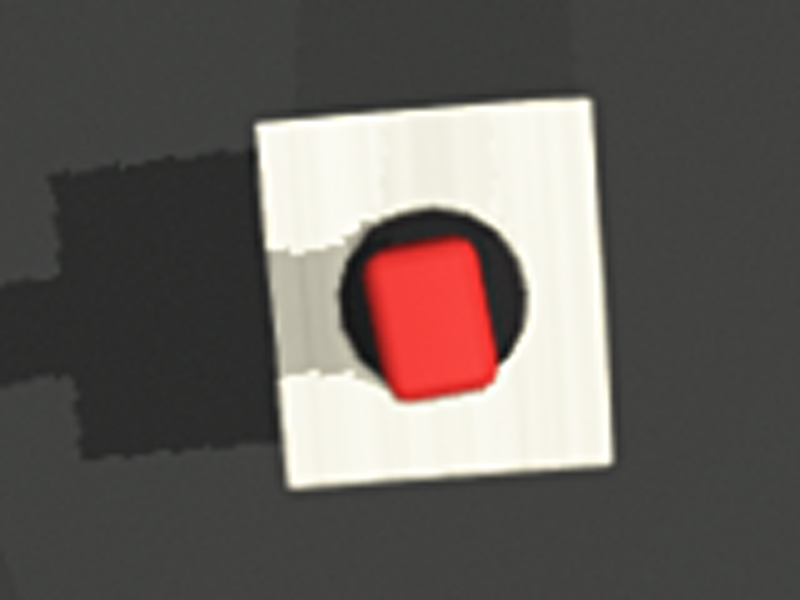

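The view looks down on the handle top, a red rectangle with crop corners (365,255), (470,237), (495,385) and (405,402). The guard is centred at (433,297), and the stand corners are (256,122), (592,98), (612,465) and (288,488).

Run:
```python
from h import *
w=snap("wrist")
im=w["pixels"];h=cv2.cvtColor(im,cv2.COLOR_BGR2HSV).astype(int)
f=lambda x,y,z:plane(w,170+(x+.5)/5-.5,58+(y+.5)/5-.5,z,True)
ang=lambda p,q:np.degrees(np.arctan2((q-p)[1],(q-p)[0]))
H=[f(*p,173) for p in((365,255),(470,237),(495,385),(405,402))]
for i in range(4):print("h",H[i].round(1),ang(H[i],H[(i+1)%4]).round(1),np.linalg.norm(H[i]-H[(i+1)%4]).round(1))
print(np.mean(H,0)); print("guard",f(433,297,98))
S=[f(*p,90) for p in((256,122),(592,98),(612,465),(288,488))]
for i in range(4):print("s",S[i].round(1),ang(S[i],S[(i+1)%4]).round(1),np.linalg.norm(S[i]-S[(i+1)%4]).round(1))
print(np.mean(S,0))
c=max(cv2.findContours((((h[...,0]<6)|(h[...,0]>174))&(h[...,1]>150)&(h[...,2]>200)).astype(np.uint8)[58:178,170:330],0,2)[0],key=cv2.contourArea)
q=cv2.boxPoints(cv2.minAreaRect(c))+[170,58];Q=[plane(w,*p,173,True) for p in q]
for i in range(4):print("m",Q[i].round(1),ang(Q[i],Q[(i+1)%4]).round(1),np.linalg.norm(Q[i]-Q[(i+1)%4]).round(1))
```

```text
h [521.  133.6 173. ] 83.1 19.8
h [523.4 153.3 173. ] -6.9 28.5
h [551.7 149.9 173. ] -95.7 17.3
h [549.9 132.7 173. ] 178.1 28.9
[536.4979606  142.36422131 173.        ]
guard [535.76651777 142.1991329   98.        ]
s [482.2 113.7  90. ] 77.4 81.0
s [499.9 192.8  90. ] -12.7 90.8
s [588.5 172.8  90. ] -102.4 80.7
s [571.1  94.   90. ] 167.5 91.0
[535.40613279 143.30436479  90.        ]
m [522.8 132.5 173. ] 83.6 19.5
m [524.9 151.9 173. ] -6.2 27.5
m [552.3 148.9 173. ] -96.2 19.8
m [550.1 129.3 173. ] 173.2 27.5
```

Emit:
step_arm --pt "-0.1 0.03 -0.14" --pt "-0.1 0.03 -0.14" --pt "-0.093 0.034 -0.14" --pt "0 0 -0.13" --pt "0 0 0" --spin '[0.02,0.02,0.017,0,0]'

```text
time: 3.12
tool_pos: [532.8, 145.2, 199.3]
tcp_rot: [-179.9, -0.2, 173.9]
ft_force: [-0.2, 0.4, -0.1]
finger_gap: 85.6
grip_force: 0.0
```

Run:
```python
from h import *
w=snap("wrist")
im=w["pixels"];h=cv2.cvtColor(im,cv2.COLOR_BGR2HSV).astype(int)
cv2.imwrite("pics/w3.png",im)
m=(((h[...,0]<6)|(h[...,0]>174))&(h[...,1]>150)&(h[...,2]>200)).astype(np.uint8)
cs=sorted(cv2.findContours(m,0,2)[0],key=cv2.contourArea)[-3:]
for c in cs:
    R=cv2.minAreaRect(c);Q=np.array([plane(w,*p,173,True) for p in cv2.boxPoints(R)]);print(cv2.contourArea(c),R,Q.mean(0).round(1),Q.round(1).tolist())
print(r.sense()["tool_pos"],r.sense()["tcp_rot"])
```

```text
505.5 ((248.0, 248.0), (18.0, 30.0), 90.0) [544.2 139.8 173. ] [[536.7, 131.1, 173.0], [538.7, 150.1, 173.0], [551.7, 148.8, 173.0], [549.8, 129.3, 173.0]]
[534.09083882 145.11662412 201.15416194] [-1.79987297e+02 -7.25011065e-02  1.73904265e+02]
```

View pics/w3.png

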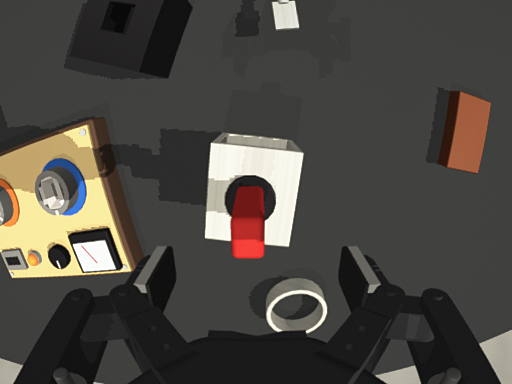

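The handle sits between the open pads, its top at pixel (248,248), about 5 mm toward -y of the finger midline.

Emit:
step_arm --pt "0.01 -0.025 0" --pt "0 0 -0.1" --pt "0 0 -0.12" --pt "0 0 -0.12" --pt "0 0 -0.085" --pt "0 0 0" --spin '[0,0,0,0,0,0]'

```text
time: 3.92
tool_pos: [535.8, 139.0, 114.3]
tcp_rot: [-179.9, -0.2, 173.8]
ft_force: [0.6, -0.5, 0.4]
finger_gap: 85.3
grip_force: 0.0
```

Emit:
step_arm --pt "0 0 0" --pt "0 0 0" --pt "0 0 0" --pt "0 0 0" --pt "0 0 0" --pt "0 0 0" --pt "0 0 0" --pt "0 0 0" --spin '[0,0,0,0,0,0,0,0]' --gripper -1 --squeeze 70

```text
time: 4.92
tool_pos: [537.6, 139.4, 117.1]
tcp_rot: [180.0, 0.1, 173.8]
ft_force: [-0.7, -0.7, 6.3]
finger_gap: 21.3
grip_force: 68.9
```

Emit:
step_arm --pt "0 0 0.05" --pt "0 0 0.1" --pt "0 0 0.15" --pt "0 0 0.15" --pt "0 0 0.15" --pt "0.03 -0.1 0.05" --pt "0.04 -0.2 0" --pt "0.04 -0.25 0" --spin '[0,0,0,0,0,0,0,0]'

```text
time: 5.92
tool_pos: [559.2, 27.8, 246.5]
tcp_rot: [-180.0, 0.0, 173.9]
ft_force: [1.1, 1.1, -1.5]
finger_gap: 21.4
grip_force: 68.5
```

Emit:
step_arm --pt "0.04 -0.25 0" --pt "0.04 -0.25 0" --pt "0.04 -0.25 0" --pt "0.04 -0.25 0" --pt "0.04 -0.2 0" --pt "0 -0.1 0" --pt "0 0 0" --pt "0 0 0" --spin '[0,0,0,0,0,0,0,0]'

```text
time: 6.92
tool_pos: [598.9, -229.8, 246.2]
tcp_rot: [180.0, -0.0, 173.9]
ft_force: [0.5, 0.4, -1.8]
finger_gap: 21.2
grip_force: 68.6
```

Run:
```python
from h import *
w=snap("wrist","w4.png");b=snap("side")
print(r.sense()["tool_pos"],r.sense()["finger_gap"])
u,v=proj(w,(522,-226,60),True);u0=int(u-60);v0=int(max(v-45,0));print(u0,v0,proj(w,(535,-226,60),True))
c=cv2.resize(w["pixels"][v0:v0+90,u0:u0+120],(800,600),interpolation=cv2.INTER_CUBIC)
cv2.imwrite("pics/w4c.png",c)
```

```text
[ 599.17787307 -229.40448617  246.44244575] 21.603021992245456
191 58 (np.float64(252.46147494891426), np.float64(115.35536488180843))
```

View pics/w4c.png

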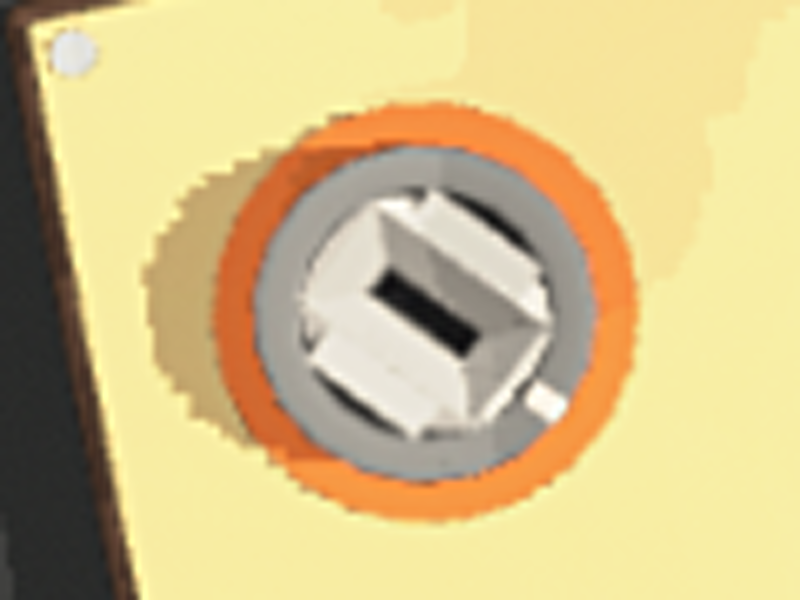

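The orange selector is seen from above, with its disc centred at crop (425,313). The dark slot has corners (393,268), (482,330), (462,358) and (370,292), and the white index is at (547,400).

Run:
```python
from h import *
w=snap("wrist");s=20/3
f=lambda x,y,z:plane(w,191+(x+.5)/s-.5,58+(y+.5)/s-.5,z,True)
print("disc",f(425,313,61).round(1),"diam",np.linalg.norm(f(255,313,61)-f(596,313,61)))
print("ring",f(426,312,41).round(1))
Q=np.array([f(*p,50) for p in((393,268),(482,330),(462,358),(370,292))]);print(Q.round(1).tolist(),Q.mean(0))
for i,j in((0,1),(3,2)):
    d=Q[j]-Q[i];print(np.degrees(np.arctan2(d[1],d[0])),np.linalg.norm(d))
d=f(547,400,61)-f(425,313,61);print("idx",np.degrees(np.arctan2(d[1],d[0])))
M=np.array(w["camera_from_world"]);print("cam",-M[:3,:3].T@M[:3,3])
# side: measure tip of driver blade & handle
```

```text
disc [ 523.6 -222.4   61. ] diam 55.78524759831188
ring [ 523.6 -222.3   41. ]
[[515.4, -227.0, 50.0], [527.6, -213.2, 50.0], [532.0, -217.1, 50.0], [519.1, -231.3, 50.0]] [ 523.54545494 -222.13254435   50.        ]
48.54013752587644 18.382218473038687
47.67641103308132 19.22247880224727
idx 48.20922538427331
cam [ 521.34339554 -219.46635059  389.35638863]
```

Emit:
step_arm --pt "-0.07 0.004 0" --pt "-0.07 0.004 0" --pt "-0.07 0.004 0" --pt "-0.07 0.004 0" --pt "-0.07 0.004 0" --pt "-0.027 0 0" --pt "0 0 0" --pt "0 0 0" --spin '[-0.055,-0.055,-0.055,-0.055,-0.055,-0.055,-0.055,-0.055]'

```text
time: 8.07
tool_pos: [523.8, -225.8, 246.7]
tcp_rot: [180.0, 0.0, 94.4]
ft_force: [0.8, -0.7, -1.5]
finger_gap: 21.4
grip_force: 68.5
```

Emit:
step_arm --pt "0 0 0" --pt "0 0 -0.08" --pt "0 0 -0.09" --pt "0 0 -0.09" --pt "0 0 -0.07" --pt "0 0 0" --pt "0 0 0" --spin '[-0.055,-0.055,-0.055,-0.055,-0.039,0,0]'

```text
time: 8.95
tool_pos: [524.1, -226.4, 181.2]
tcp_rot: [179.9, -0.0, 48.2]
ft_force: [0.2, 0.1, -0.5]
finger_gap: 21.5
grip_force: 68.5
```

Run:
```python
from h import *
w=snap("wrist");b=snap("side");a=snap("top")
print(r.sense()["tool_pos"],r.sense()["tcp_rot"])
u,v=proj(w,(523,-226,70),True);print(u,v)
cr=lambda s,u,v,W,H:cv2.resize(s["pixels"][int(v)-H//2:int(v)+H//2,int(u)-W//2:int(u)+W//2],(400,600),interpolation=cv2.INTER_CUBIC)
print(proj(b,(523,-226,70)))
cv2.imwrite("pics/c5.png",np.hstack([cr(w,u,v,100,150),cr(b,368,230,60,90)]))
```

```text
[ 524.27830033 -226.79485658  181.38207252] [ 1.79905158e+02 -2.49356746e-02  4.81060610e+01]
257.4794486862902 191.3257961159685
(np.float64(369.98053935085045), np.float64(246.5697578118568))
```

View pics/c5.png

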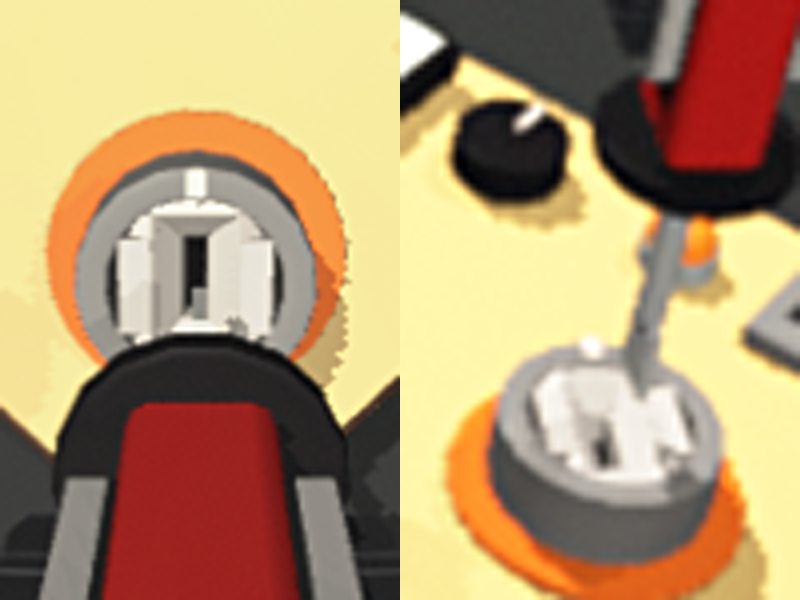

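The wrist crop (left) shows the slot at column about 195.5, against the tool plane at about 199, so the tip is roughly 1 mm off across the slot. The side crop (right) shows the tip at about (640,395) and the disc centre at about (607,430).

Run:
```python
from h import *
b=snap("side");w=snap("wrist");s=20/3
f=lambda x,y,z:plane(b,338+(x-400+.5)/s-.5,185+(y+.5)/s-.5,z).round(1)
print("tip",f(640,398,85),"disc",f(607,430,61), proj(b,(524,-226.5,85)))
u,v=257,191
g=lambda x,y,z:plane(w,207+(x+.5)/4-.5,116+(y+.5)/4-.5,z,True).round(1)
print("disc edges L,R",g(77,275,61),g(316,275,61),"index",g(196,173,61),"slot",g(195.5,270,50),"tip",g(200,320,85))
```

```text
tip [ 517.3 -233.6   85. ] disc [ 525.1 -223.8   61. ] (np.float64(372.30496937963204), np.float64(239.8806163502894))
disc edges L,R [ 504. -204.   61.] [ 545. -241.   61.] index [ 540.4 -204.7   61. ] slot [ 523.  -223.8   50. ] tip [ 523.1 -225.3   85. ]
```

Run:
```python
from h import *
b=snap("side");w=snap("wrist");s=20/3
t=np.array([524.2,-226.6]);x=np.array([.667,.745])
for dz in(0,-6,-12):
  for n,z in(("tip",85.3),("guardbot",155.3),("guardmid",159.3)):
    u,v=proj(b,(*t,z+dz));U,V=proj(w,(*t,z+dz),True)
    print(dz,n,"side",round((u-338+.5)*s+400,0),round((v-185+.5)*s),"wrist",round((U-207+.5)*4),round((V-116+.5)*4))
q=lambda d,z:proj(w,(*(t+d*x),z),True)
print("guard front edge wrist v",[round((q(23,z)[1]-116+.5)*4) for z in(163.3,157,151)])
print(r.sense()["ft_force"],r.sense()["wrist_torque"])
```

```text
0 tip side 633.0 368 wrist 209 322
0 guardbot side 691.0 147 wrist 212 463
0 guardmid side 694.0 133 wrist 212 474
-6 tip side 629.0 386 wrist 209 313
-6 guardbot side 685.0 167 wrist 212 447
-6 guardmid side 689.0 154 wrist 212 457
-12 tip side 624.0 403 wrist 209 305
-12 guardbot side 680.0 187 wrist 211 432
-12 guardmid side 684.0 174 wrist 212 442
guard front edge wrist v [340, 326, 314]
[-0.32564327  0.58905363 -1.59146979] [-0.02544551 -0.02977449 -0.03915884]
```

Run:
```python
from h import *
b=snap("side");w=snap("wrist")
A=cv2.resize(w["pixels"][150:206,232:282],None,fx=8,fy=8,interpolation=1)
B=cv2.resize(b["pixels"][206:262,350:400],None,fx=8,fy=8,interpolation=1)
cv2.imwrite("pics/c6.png",np.hstack([A,B])[:, :800])
```

```text
(no output)
```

View pics/c6.png

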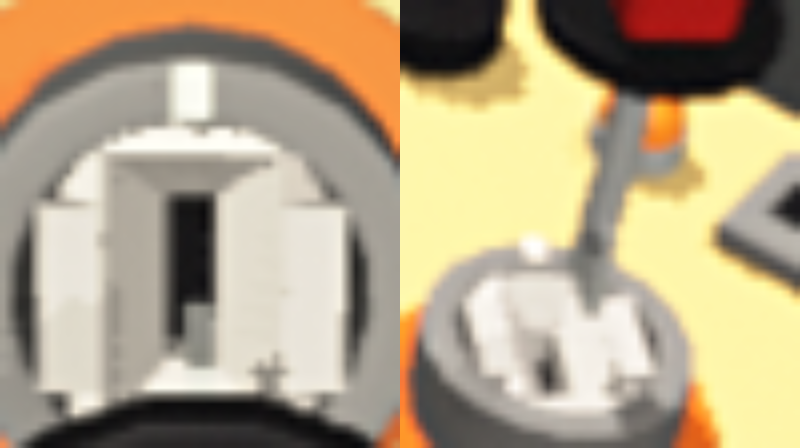

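The left view shows the blade's camera-side bottom corner at (200,303) and the slot's near end at (190,193), so the blade is not tilted. The right view shows the blade tip just above the mouth.

Run:
```python
from h import *
w=snap("wrist");x=np.array([.667,.745,0]);y=np.array([.745,-.667,0])
t=np.array([524.2,-226.6,0])
for n,u,v,z,d in(("slot54",232+190/8-.5,150+193/8-.5,54,10),("slot51",232+190/8-.5,150+193/8-.5,51,10),("mouth",232+190/8-.5,150+155/8-.5,63,17),("discedge",232+190/8-.5,150+62/8-.5,61,28),("blade82",256.5,150+303/8-.5,82,8),("blade85",256.5,150+303/8-.5,85,8)):
    p=plane(w,u,v,z,True)-t; print(n,"along",(p@x-d).round(1),"across",(p@y).round(1))
```

```text
slot54 along 1.6 across -3.4
slot51 along 0.9 across -3.5
mouth along 1.3 across -3.4
discedge along 0.5 across -3.3
blade82 along -1.4 across -2.2
blade85 along -0.5 across -2.2
```

Emit:
step_arm --pt "0.0025 0.011 0" --pt "0 0 -0.05" --pt "0 0 -0.04" --pt "0 0 -0.03" --pt "0 0 -0.02" --pt "0 0 0" --spin '[0,0,0,0,0,0]'

```text
time: 10.2
tool_pos: [524.0, -224.4, 151.8]
tcp_rot: [-180.0, 0.0, 48.0]
ft_force: [-0.3, -0.3, -0.6]
finger_gap: 21.0
grip_force: 68.5
```

Emit:
step_arm --pt "0 0 -0.015" --pt "0 0 -0.01" --pt "0 0 0" --spin '[0,0,0]'

```text
time: 10.58
tool_pos: [524.1, -224.5, 147.2]
tcp_rot: [-180.0, 0.0, 48.0]
ft_force: [-0.4, 0.9, -1.5]
finger_gap: 21.2
grip_force: 68.5
```

Emit:
step_arm --pt "0 0 -0.01" --pt "0 0 -0.005" --pt "0 0 0" --spin '[0,0,0]'

```text
time: 10.95
tool_pos: [524.5, -224.6, 145.0]
tcp_rot: [180.0, -0.0, 48.0]
ft_force: [-1.2, 0.9, 4.4]
finger_gap: 21.3
grip_force: 69.3
```

Emit:
step_arm --pt "0 0 -0.01" --pt "0 0 0" --spin '[0,0]'

```text
time: 11.2
tool_pos: [524.8, -224.8, 144.8]
tcp_rot: [179.9, -0.0, 48.0]
ft_force: [-5.4, 2.2, 15.7]
finger_gap: 21.5
grip_force: 70.8
```

Emit:
step_arm --pt "-0.003 0.003 0" --pt "0 0 0" --spin '[0,0]'

```text
time: 11.45
tool_pos: [524.5, -224.5, 144.8]
tcp_rot: [179.8, -0.0, 48.0]
ft_force: [-3.7, 1.0, 13.9]
finger_gap: 21.4
grip_force: 70.5
```

Emit:
step_arm --pt "-0.002 0.002 0" --pt "0 0 0" --spin '[0,0]'

```text
time: 11.7
tool_pos: [524.4, -224.3, 144.8]
tcp_rot: [179.8, -0.0, 48.0]
ft_force: [-3.0, 0.6, 13.1]
finger_gap: 21.5
grip_force: 70.4
```

Emit:
step_arm --pt "0 0 0" --pt "0 0 0" --pt "0 0 0" --pt "0 0 0" --pt "0 0 0" --spin '[-0.04,-0.04,-0.04,-0.04,0]'

```text
time: 12.32
tool_pos: [524.8, -224.3, 144.8]
tcp_rot: [179.8, -0.2, 19.1]
ft_force: [-0.5, 0.9, 11.8]
finger_gap: 21.2
grip_force: 70.3
```

Run:
```python
from h import *
w=snap("wrist");print(r.sense()["wrist_torque"],r.sense()["tcp_rot"])
A=cv2.resize(w["pixels"][120:220,192:322],None,fx=6,fy=6,interpolation=2)
cv2.imwrite("pics/c7.png",A)
```

```text
[0.10014405 0.25838943 0.02053352] [ 1.79810840e+02 -1.71633004e-01  1.91810699e+01]
```

View pics/c7.png

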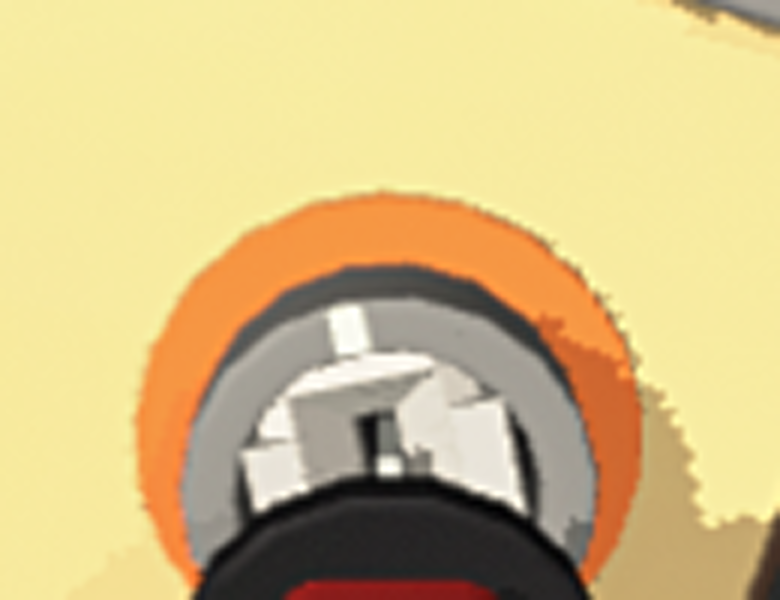

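The blade is in the slot and turns the disc. The index at (350,330) lags the tool by about 10°, which is the play.

Emit:
step_arm --pt "0 0 0" --pt "0 0 0" --pt "0 0 0" --pt "0 0 0" --pt "0 0 0" --pt "0 0 0" --pt "0 0 0" --spin '[-0.045,-0.045,-0.045,-0.045,-0.045,-0.045,0]'

```text
time: 13.25
tool_pos: [524.6, -224.7, 144.8]
tcp_rot: [180.0, -0.3, -29.5]
ft_force: [-1.5, -0.4, 12.6]
finger_gap: 21.5
grip_force: 70.2
```

```bash
cat >> h.py <<'E'
def idx():
    w=snap("wrist");st=r.sense();print("tau",st["wrist_torque"].round(2),"F",st["ft_force"].round(1),"rot",st["tcp_rot"].round(1),"p",st["tool_pos"].round(1),"j6",st["joint_pos"][5])
    C=np.array([524.5,-222.7,61.]); h=cv2.cvtColor(w["pixels"],cv2.COLOR_BGR2HSV).astype(int);o=[]
    for t in range(-180,180):  # brightness of the rim at the index radius
        e=C+[24.5*np.cos(np.radians(t)),24.5*np.sin(np.radians(t)),0];u,v=proj(w,e,True);u,v=int(round(u)),int(round(v))
        if 0<=u<512 and 0<=v<384 and h[v,u,2]>215 and h[v,u,1]<60:o.append(t)
    print("bright rim angles",o)
E
python3 -c "
from h import *
idx()"
```

```text
tau [-0.22  0.44  0.03] F [-1.6 -0.7 11.4] rot [180.   -0.3 -29.4] p [ 524.6 -224.7  144.8] j6 91.12840514561371
bright rim angles [-21, -20, -19, -18, -13, -12]
```

Emit:
step_arm --pt "0 0 0" --pt "0 0 0" --pt "0 0 0" --spin '[-0.03,-0.03,0]'

```text
time: 13.68
tool_pos: [524.5, -224.7, 144.8]
tcp_rot: [-180.0, -0.3, -40.3]
ft_force: [-2.2, -1.6, 11.6]
finger_gap: 21.2
grip_force: 70.3
```

```bash
python3 -c "
from h import *
idx()"
```

```text
tau [-0.27  0.52  0.07] F [-0.9 -1.  12. ] rot [-180.    -0.3  -40.2] p [ 524.5 -224.7  144.9] j6 101.91716301469283
bright rim angles [-32, -31, -30, -29, -24, -23]
```

Emit:
step_arm --pt "0 0 0" --pt "0 0 0" --pt "0 0 0" --spin '[-0.02,-0.015,0]'

```text
time: 14.1
tool_pos: [524.5, -224.7, 144.8]
tcp_rot: [-180.0, -0.3, -46.5]
ft_force: [-1.6, -0.8, 11.5]
finger_gap: 21.4
grip_force: 70.3
```

```bash
python3 -c "
from h import *
idx()"
```

```text
tau [-0.23  0.57 -0.02] F [-2.3 -0.8 11.2] rot [-180.    -0.3  -46.5] p [ 524.5 -224.7  144.8] j6 108.2079005795236
bright rim angles [-38, -37, -36, -35, -31, -30]
```

Still turning, so go on in small steps until the torque rises.

Emit:
step_arm --pt "0 0 0" --pt "0 0 0" --pt "0 0 0" --spin '[-0.015,-0.015,0]'

```text
time: 14.52
tool_pos: [524.4, -224.8, 144.8]
tcp_rot: [-179.9, -0.2, -51.9]
ft_force: [-2.4, -1.7, 12.4]
finger_gap: 21.4
grip_force: 70.3
```

```bash
python3 -c "
from h import *
idx()"
```

```text
tau [-0.26  0.64  0.04] F [-2.4 -1.1 12.7] rot [-180.    -0.2  -51.9] p [ 524.4 -224.7  144.8] j6 113.60721366978645
bright rim angles [-43, -42, -41, -37, -36, -35]
```

Emit:
step_arm --pt "0 0 0" --pt "0 0 0" --pt "0 0 0" --spin '[-0.012,-0.012,0]'

```text
time: 14.95
tool_pos: [524.4, -224.7, 144.9]
tcp_rot: [-179.9, -0.2, -56.2]
ft_force: [-2.6, -0.6, 11.9]
finger_gap: 21.6
grip_force: 70.3
```

```bash
python3 -c "
from h import *
idx()"
```

```text
tau [-0.3   0.6   0.18] F [-2.6 -1.5 11.9] rot [-179.9   -0.2  -56.2] p [ 524.4 -224.8  144.8] j6 117.91667999823694
bright rim angles [-46, -45, -44, -43, -42, -41, -40, -39, -38, -37]
```

Emit:
step_arm --pt "0 0 0" --pt "0 0 0" --pt "0 0 0" --spin '[-0.012,-0.01,0]'

```text
time: 15.38
tool_pos: [524.3, -224.7, 144.8]
tcp_rot: [-179.9, -0.2, -60.2]
ft_force: [-3.0, -0.4, 13.2]
finger_gap: 21.4
grip_force: 70.3
```

```bash
python3 -c "
from h import *
idx()"
```

```text
tau [-0.28  0.78  0.39] F [-3.  -1.3 13. ] rot [-179.9   -0.2  -60.2] p [ 524.3 -224.7  144.8] j6 121.85996593732509
bright rim angles [-45, -44, -43, -42, -39, -38, -37, -36]
```

Emit:
step_arm --pt "0 0 0" --pt "0 0 0" --pt "0 0 0.02" --pt "0 0 0.05" --pt "0 0 0.1" --pt "0 0 0.15" --pt "0 0 0.15" --pt "0 0 0" --spin '[0.035,0.035,0,0,0,0,0,0]'

```text
time: 16.42
tool_pos: [524.8, -224.2, 240.7]
tcp_rot: [-179.9, -0.3, -47.6]
ft_force: [0.1, 0.0, -1.9]
finger_gap: 21.5
grip_force: 68.8
```

Run:
```python
from h import *
idx()
w=snap("wrist");a=snap("top");b=snap("side")
h=cv2.cvtColor(w["pixels"],cv2.COLOR_BGR2HSV)
A=cv2.resize(w["pixels"][60:260,160:360],(400,400),interpolation=2);B=cv2.resize(b["pixels"][120:290,270:440],(400,400),interpolation=2)
cv2.imwrite("pics/c8.png",np.hstack([A,B]))
```

```text
tau [ 0.02  0.06 -0.01] F [ 0.4 -0.6 -2.3] rot [-179.9   -0.2  -47.6] p [ 523.9 -223.8  238.3] j6 109.30007402135713
bright rim angles [-46, -45, -44, -43, -42, -41, -40]
```

View pics/c8.png

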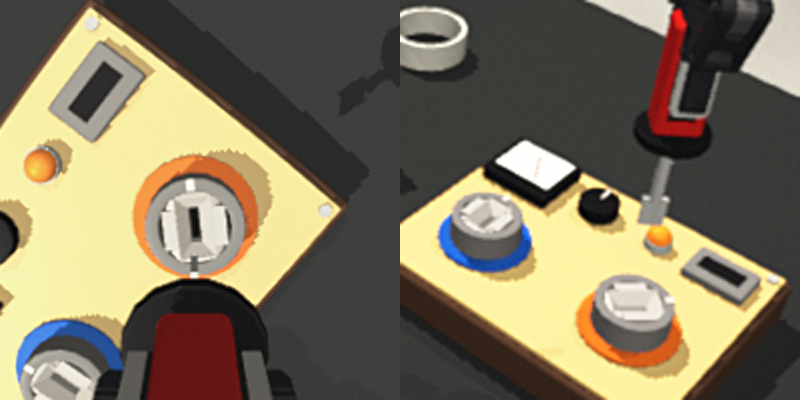

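The orange slot now stands a quarter turn on, its index at about (190,185). The blue selector looks unchanged, and the driver is straight in the grip. Now return to the stand.

Emit:
step_arm --pt "0 0.1 0.05" --pt "0.01 0.2 0" --pt "0.01 0.25 0" --pt "0.01 0.25 0" --pt "0.01 0.25 0" --pt "0.01 0.25 0" --pt "0.008 0.22 0" --pt "0 0.15 0" --spin '[0.03,0.03,0.03,0.03,0.03,0.03,0.03,0.02]'

```text
time: 17.62
tool_pos: [533.7, 112.5, 244.6]
tcp_rot: [180.0, 0.2, -6.0]
ft_force: [-0.6, -0.4, -1.8]
finger_gap: 21.1
grip_force: 68.8
```

Emit:
step_arm --pt "0 0.1 0" --pt "0 0.05 0" --pt "0 0 0" --pt "0 0 0" --spin '[0,0,0,0]'

```text
time: 18.12
tool_pos: [534.9, 139.6, 246.2]
tcp_rot: [180.0, 0.0, -6.3]
ft_force: [-0.5, 0.5, -2.6]
finger_gap: 20.8
grip_force: 68.8
```

Run:
```python
from h import *
s=r.sense();print(s["tool_pos"],s["tcp_rot"],s["joint_pos"].round(1))
```

```text
[534.90676149 139.55110538 246.17283693] [ 1.79975708e+02  9.17712172e-03 -6.25100341e+00] [  9.3  -0.2  91.7  -0.   88.5 105.6]
```

Emit:
step_arm --pt "0 0 -0.1" --pt "0 0 -0.1" --pt "0 0 -0.06" --pt "0 0 -0.05" --pt "0 0 -0.04" --pt "0 0 -0.04" --pt "0 0 -0.04" --pt "0 0 0" --spin '[0,0,0,0,0,0,0,0]'

```text
time: 19.12
tool_pos: [534.3, 140.5, 159.5]
tcp_rot: [180.0, 0.1, -6.2]
ft_force: [0.1, -0.3, -1.6]
finger_gap: 21.3
grip_force: 68.8
```

Emit:
step_arm --pt "0 0 -0.05" --pt "0 0 -0.05" --pt "0 0 -0.05" --pt "0 0 -0.02" --pt "0 0 -0.01" --pt "0 0 0" --spin '[0,0,0,0,0,0]'

```text
time: 19.88
tool_pos: [534.9, 140.5, 124.4]
tcp_rot: [-180.0, -0.0, -6.2]
ft_force: [0.1, -0.2, -1.6]
finger_gap: 21.1
grip_force: 68.8
```

No contact, so the shaft is in the hole. Lower until the guard rests.

Emit:
step_arm --pt "0 0 -0.015" --pt "0 0 -0.01" --pt "0 0 0" --spin '[0,0,0]'

```text
time: 20.25
tool_pos: [534.7, 140.5, 119.1]
tcp_rot: [180.0, 0.0, -6.2]
ft_force: [0.0, -0.1, -1.0]
finger_gap: 21.6
grip_force: 68.8
```

Emit:
step_arm --pt "0 0 -0.01" --pt "0 0 0" --spin '[0,0]'

```text
time: 20.5
tool_pos: [534.8, 140.5, 117.2]
tcp_rot: [180.0, 0.0, -6.2]
ft_force: [-1.0, 0.3, -1.3]
finger_gap: 21.2
grip_force: 69.1
```

Emit:
step_arm --pt "0 0 -0.005" --pt "0 0 0" --spin '[0,0]'

```text
time: 20.75
tool_pos: [535.0, 140.5, 117.1]
tcp_rot: [-180.0, -0.0, -6.2]
ft_force: [-2.2, -0.3, 4.4]
finger_gap: 21.3
grip_force: 69.7
```

Emit:
step_arm --pt "0 0 -0.003" --pt "0 0 0" --spin '[0,0]'

```text
time: 21.0
tool_pos: [535.0, 140.5, 117.1]
tcp_rot: [-180.0, -0.0, -6.2]
ft_force: [-4.9, -1.2, 9.3]
finger_gap: 21.3
grip_force: 70.3
```

Emit:
step_arm --pt "0 0 0.003" --pt "0 0 0" --pt "0 0 0" --pt "0 0 0" --pt "0 0 0" --pt "0 0 0" --pt "0 0 0" --pt "0 0 0" --spin '[0,0,0,0,0,0,0,0]' --gripper 1

```text
time: 22.0
tool_pos: [534.8, 140.5, 116.3]
tcp_rot: [-180.0, 0.0, -6.2]
ft_force: [-0.1, 0.1, -0.8]
finger_gap: 85.7
grip_force: 0.0
```

Emit:
step_arm --pt "0 0 0.05" --pt "0 0 0.1" --pt "0 0 0.15" --pt "0 0 0.2" --pt "0 0 0.2" --pt "0.1 0 0.1" --pt "0.1 0 0" --pt "0 0 0" --spin '[0,0,0,0,0,0,0,0]'

```text
time: 23.0
tool_pos: [575.7, 140.4, 278.0]
tcp_rot: [-180.0, -0.1, -6.2]
ft_force: [-0.4, -0.6, -0.6]
finger_gap: 85.5
grip_force: 0.0
```

Run:
```python
from h import *
s=r.sense();print(s["tool_pos"],s["finger_gap"],s["ft_force"])
for i in range(2):
  for n in("side","top"):
    b=snap(n)
    h=cv2.cvtColor(b["pixels"],cv2.COLOR_BGR2HSV).astype(int);m=(((h[...,0]<5)|(h[...,0]>175))&(h[...,1]>200)&(h[...,2]>100)).astype(np.uint8)
    for c in cv2.findContours(m,0,2)[0]:
        if cv2.contourArea(c)>25:print(n,cv2.minAreaRect(c))
```

```text
[575.72717739 140.38270278 277.97027262] 85.54024587381446 [-0.42539755 -0.64595199 -0.60205883]
side ((87.99819946289062, 221.60830688476562), (24.81476593017578, 61.22577667236328), 57.2647705078125)
side ((229.831298828125, 125.43894958496094), (36.979461669921875, 15.424768447875977), 88.09085083007812)
top ((173.77691650390625, 291.5154113769531), (18.94445037841797, 5.262348175048828), 74.74488067626953)
top ((181.1276092529297, 154.5310516357422), (17.024324417114258, 8.802821159362793), 85.2363510131836)
side ((87.84837341308594, 221.59747314453125), (24.995018005371094, 61.46611404418945), 57.2647705078125)
side ((229.831298828125, 125.43894958496094), (36.979461669921875, 15.424768447875977), 88.09085083007812)
top ((172.0, 291.0), (16.0, 6.0), 90.0)
top ((181.2947998046875, 154.91619873046875), (17.714662551879883, 9.427546501159668), 81.25383758544922)
```

The driver is back in its stand, with the handle within about 3 px of where it started in both views. The larger look-alike is somewhere else now, though, so check where and since when.

Run:
```python
from h import *
def blobs(im):
    h=cv2.cvtColor(im,cv2.COLOR_BGR2HSV).astype(int);m=(((h[...,0]<5)|(h[...,0]>175))&(h[...,1]>180)&(h[...,2]>60)).astype(np.uint8)
    return [tuple(np.round(np.r_[cv2.minAreaRect(c)[0],cv2.minAreaRect(c)[1]],0)) for c in cv2.findContours(m,0,2)[0] if cv2.contourArea(c)>25]
for n in("t1","s1","w1","w2","w3","w4"): print(n,blobs(cv2.imread(f"pics/{n}.png")))
for i in range(3):
    a=snap("top");b=snap("side");print(r.sense()["time"],blobs(a["pixels"]),blobs(b["pixels"]))
def tri(p,q):
    o,d=ray(a,*p);p2,e=ray(b,*q);s,t=np.linalg.lstsq(np.c_[d,-e],p2-o,rcond=None)[0];return (o+s*d).round(),(p2+t*e).round()
print("big before",tri((145,208),(167,100)),"big now",plane(b,88,221,20).round(),plane(a,173,291,20).round())
print("ours",tri((181,149),(233,110)))
```

```text
t1 [(np.float64(150.0), np.float64(208.0), np.float64(36.0), np.float64(18.0)), (np.float64(182.0), np.float64(152.0), np.float64(22.0), np.float64(13.0))]
s1 [(np.float64(232.0), np.float64(125.0), np.float64(38.0), np.float64(16.0)), (np.float64(169.0), np.float64(122.0), np.float64(59.0), np.float64(23.0))]
w1 []
w2 [(np.float64(256.0), np.float64(121.0), np.float64(31.0), np.float64(23.0))]
w3 [(np.float64(248.0), np.float64(222.0), np.float64(71.0), np.float64(33.0))]
w4 [(np.float64(256.0), np.float64(276.0), np.float64(57.0), np.float64(119.0))]
23.3 [(np.float64(172.0), np.float64(294.0), np.float64(23.0), np.float64(6.0)), (np.float64(181.0), np.float64(155.0), np.float64(22.0), np.float64(11.0))] [(np.float64(88.0), np.float64(222.0), np.float64(25.0), np.float64(62.0)), (np.float64(230.0), np.float64(125.0), np.float64(38.0), np.float64(16.0))]
23.4 [(np.float64(172.0), np.float64(294.0), np.float64(22.0), np.float64(7.0)), (np.float64(181.0), np.float64(155.0), np.float64(22.0), np.float64(11.0))] [(np.float64(88.0), np.float64(222.0), np.float64(26.0), np.float64(62.0)), (np.float64(230.0), np.float64(125.0), np.float64(38.0), np.float64(16.0))]
23.5 [(np.float64(172.0), np.float64(294.0), np.float64(22.0), np.float64(7.0)), (np.float64(181.0), np.float64(155.0), np.float64(22.0), np.float64(11.0))] [(np.float64(88.0), np.float64(222.0), np.float64(26.0), np.float64(62.0)), (np.float64(230.0), np.float64(125.0), np.float64(38.0), np.float64(16.0))]
big before (array([419., 188., 210.]), array([423., 186., 210.])) big now [225. 195.  20.] [246. 174.  20.]
ours (array([536., 136., 170.]), array([538., 134., 170.]))
```

```bash
python3 -c "
from bench import r
print(r.hand_in())"
```

```text
the job is handed in; nothing more can be done
None
```

I turned the orange trim selector a quarter turn clockwise to its stop, and the screwdriver is back upright in the aluminium stand and released. The blue selector looked unchanged. The job was handed in at about 23.5 s. The larger look-alike driver, which had stood free, ended up lying on the table; I never noticed contact with it, but I can't rule it out.

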